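Find the loaded specimen box by weight and lock it in the tray

TASK

One of the three identical specimen boxes holds a steel block and the other two are empty: feel by lifting which one is heavy, and set it down flat in the bay of the loading tray. Then turn the red turnbutton over it as far as it will go, to secure it. Keep the boxes upright, do not drop them, leave the two empty ones standing on the bench away from the tray, and do not disturb the other things on the bench.

Things in the scene. Friction and masses are not known exactly. Their poses are not given: they have to be found in the camera images.
- box_1: one of three identical closed specimen boxes: grey, black lid, yellow patch on top; 110 mm long (own x) x 56 mm wide (own y) x 45 mm high; stands flat on the bench at the start; origin at the centre of its underside, z up. Which box holds the steel block is not visible and changes: the loaded box weighs about 0.6 kg, an empty one about 0.18 kg
- box_2: one of three identical closed specimen boxes: grey, black lid, yellow patch on top; 110 mm long (own x) x 56 mm wide (own y) x 45 mm high; stands flat on the bench at the start; origin at the centre of its underside, z up. Which box holds the steel block is not visible and changes: the loaded box weighs about 0.6 kg, an empty one about 0.18 kg
- box_3: one of three identical closed specimen boxes: grey, black lid, yellow patch on top; 110 mm long (own x) x 56 mm wide (own y) x 45 mm high; stands flat on the bench at the start; origin at the centre of its underside, z up. Which box holds the steel block is not visible and changes: the loaded box weighs about 0.6 kg, an empty one about 0.18 kg
- tray: fixed aluminium loading tray, 5 mm thick, with a bay for one box edged by low blue walls (inside 126 mm along own x, 68 mm along own y; bay floor 5 mm and wall tops 14 mm above the bench, walls 5 mm thick); origin at bench level under the centre of the bay, x along the bay. The turnbutton stands at its -x end
- pivot (a point): the turnbutton's vertical pivot axis, 86 mm from the bay centre towards the tray's -x, at the height of the bar's top (62 mm above the bench)
- tab (a point): the centre of the turnbutton's upright red tab, 46 mm from the pivot axis; the tab is 12 mm thick across the bar, 26 mm long along it, and stands 30 mm high on the bar (62 to 92 mm above the bench; this point at 92 mm); the red bar under it is 18 mm wide, 8 mm thick (54 to 62 mm above the bench), reaches 61 mm from the pivot and passes 4 mm over a seated box
- turnbutton (a joint): angle of the red turnbutton: 0 = fully open, bar along the tray's +y, clear of the bay; it turns clockwise seen from above and meets its stop at 1.571 = bar along the tray's +x, straight over the end of the box. It starts open (0 to 0.4) and stays where it is left
- dish: bystander: cream round dish with a copper-coloured face, 76 mm across, 10 mm high; origin at the centre of its underside
- tweezers: bystander: steel tweezers lying flat, about 130 mm long, 6 mm high; origin at the centre of its underside
- optic: bystander: glass disc in a black rim, 84 mm across, 11 mm high; origin at the centre of its underside
- objective: bystander: upright steel microscope objective, 40 mm across, 68 mm high; origin at the centre of its underside
- probe: bystander: black pen probe with a brass collar and steel tip, about 155 mm long, 13 mm high; origin at the centre of its underside
- battery: bystander: black battery block with a yellow top, 60 x 45 x 22 mm; origin at the centre of its underside
- mirror: bystander: flat black plate with a gold square, 100 x 75 x 5 mm; origin at the centre of its underside
There are look-alikes about, which are no part of the job. What is shaped like the box_1 but blue or pink is not meant.

How it is judged:
By the outcome, as a careful person would: the job done as asked, in the order asked, and still so for the second after the job is handed in, with the robot touching nothing.
It also fails if it takes over 72 s, if anything falls off the work surface, if the arm or the gripper's body presses on something with over 40 N, if the wrist force passes 120 N, or if a joint passes its speed limit or range.

ROBOT

A 7-joint arm with a two-finger parallel gripper is mounted at the origin on the work surface. World frame = base frame: x ahead of the robot, y to its left, z up, the work surface at z = 0. Lengths are in m, angles in rad, forces in N, time in s.
With the tool pointing down it reaches from about 0.425 to 0.95 m from the base axis. Payload 4.7 kg.
Tool frame: the origin (TCP) lies midway between the tips of the shut fingers; the grasp point (between the pads) lies 19 mm behind it (robot.hold_point_z is the distance from the TCP to the grasp point, in m); z points along the fingers, y is the line along which they close (so a half turn about z gives the same grasp; the last joint's range is limited). The gripper opens to 87 mm and grips with 3 to 60 N. Pads are 19 mm wide; open, the fingers measure 117 mm over their backs; the gripper's body (75 mm by 190 mm) begins 51 mm behind the grasp point.
Start: joints at [1.184, 0.469, -0.049, 1.532, 0.024, 1.141, -0.082], TCP at [0.236, -0.632, 0.223] pointing down, gripper open.
Joint ranges: [-2.59, 2.59], [-0.33, 1.99], [-1.39, 1.29], [0.1, 2.45], [-1.04, 4.18], [0.21, 1.99], [-2.66, 2.66]. Speed limits (rad/s): [2.57, 2.57, 3.14, 3.14, 3.14, 3.14, 3.14].

INTERFACE

Orientations are given as a unit quaternion [x, y, z, w].
In Python, from bench import robot gives the robot as it stands.
- The arm moves only by the tool move_arm, never from a script. Its argument "deltas" is a list of rows, each a list of 6 numbers: the shift along the tool's x, y, z normalised to -1 to 1, where 1 is 0.15 m, then the turn, a rotation vector about the tool's x, y, z normalised to -1 to 1, where 1 is 8 degrees. In form: [[tx, ty, tz, ax, ay, az], ...]. A call has 1 to 10 rows; each row shifts and turns the commanded pose from where the row before left it, along the tool's axes as they then stand; what a row does not reach is not made up. A row lasts 1/8 s, in which the tool goes at most 62.5 mm and 10.7 degrees, less where a joint would pass 70% of its speed; a pose out of reach is approached as far as the arm can. A call with a number of a shift or a turn outside -1 to 1 is refused whole. A call with a gripper value outside its range is refused whole. "fingers" is the closure, from -1 (fully open) to 1 (shut), set as the call begins (left out, the last holds). The fingers move at their own pace and stop on an object; "squeeze" is the grip in N (left out, the last holds). Time passes only in rows, so rows that do not move let the fingers close. It gives the time, the measured TCP pose, the force, the opening and the grip force at its end, in the units of the state.
- robot.sense(): the state, without advancing time (a new reading comes with each control period).
- robot.camera(name): name is "side" or "top" or "wrist"; returns the picture (420x560x3 uint8, blue, green, red); there is no depth.
- robot.calibration(name): a dict with "fx", "fy", "cx", "cy" (pixels), "dist_coeffs" ([k1, k2, p1, p2, k3] as OpenCV has them; the pictures are not rectified), "rvec" (rotation vector, rad) and "tvec" (3), from world to camera coordinates, as OpenCV has them. Camera axes: x right, y down, z forward; pixel columns grow to the right and rows downward; lengths in m; the calibration is good to about 2 mm. A picture is of the moment at which its call begins: read the wrist's pose just before it. calibration takes no time and is no camera call; for the wrist camera it gives the pose at the moment of the call.
- robot.sign_off(): hands the job in; it is judged then, once.
The state is a dict: "time": time; "qpos": joint angles; "dq": joint speeds; "joint_efforts": joint torques, N m; "eef_pos": TCP position; "orientation": TCP orientation; "contact_force": force on the tool from outside, world axes, zero at the start; "moment": the same for the moment, N m; "grip_width": opening from 0.0 (shut) to 1.0 (fully open); "finger_force": force on a finger pad.
Only numpy, scipy, OpenCV 4.12 (cv2) and the standard library are available. Lean on these libraries where they do the work, as an engineer would, in place of code of your own. Each camera call takes 0.05 s, during which the arm holds its last target. There are 200 camera calls.

## Working session

There is one attempt and no reset: what is moved stays moved. The work goes in short steps, Python scripts to look and compute and a tool call to move; the robot and the scene stay as the last step left them, time stands still between calls to the robot, and variables do not carry over. Pictures are saved under pics/ and viewed, at most 10 in all, crops included, and the job is handed in when it is done.

Besides the shell and the picture viewer there is one more tool, called after "Call:" by a JSON object that holds its "method" and its "body". move_arm: Moves the arm, as the interface text tells. Its arguments: {"type":"object","properties":{"deltas":{"type":"array"},"fingers":{"type":"number"},"squeeze":{"type":"number"}},"required":["deltas"]}

```bash
mkdir -p pics; ls
python3 - <<'E'
from bench import robot
import cv2
s=robot.sense();print(s)
for n in ["top","side"]:
    im=robot.camera(n);cv2.imwrite(f"pics/{n}0.png",im)
    c=robot.calibration(n);print(n,c)
E
```

```text
pics
{'time': 0.0, 'qpos': array([ 1.18410502,  0.46947263, -0.04861633,  1.53371161,  0.0241458 ,
        1.1409734 , -0.08230486]), 'dq': array([ 0.00150904, -0.00097279,  0.00024023,  0.00034247,  0.00160233,
       -0.00052696,  0.00074065]), 'joint_efforts': array([ 8.90722231e-05, -5.07979274e+01, -8.05618661e-02, -2.36157238e+01,
       -6.13228697e-02,  3.79552727e-02,  1.65761003e-04]), 'eef_pos': array([ 0.23618736, -0.63168537,  0.22147099]), 'orientation': array([ 9.84034506e-01,  1.77975033e-01, -2.26899539e-04, -9.62424060e-04]), 'contact_force': array([-0.0204188 ,  0.35740296,  0.32573691]), 'moment': array([-0.00560497,  0.04076626, -0.03612347]), 'finger_force': 0.0, 'grip_width': 0.9959887436825383}
top {'fx': 521.9351738395574, 'fy': 521.9351738395574, 'cx': 274.5098823254617, 'cy': 215.41557498171002, 'dist_coeffs': array([-0.05188342,  0.        ,  0.        ,  0.        ,  0.        ]), 'rvec': array([ 2.16426422, -2.11267123,  0.1668611 ]), 'tvec': array([0.09858335, 0.54556915, 1.3430013 ])}
side {'fx': 397.00251930445876, 'fy': 397.00251930445876, 'cx': 278.45783753808126, 'cy': 204.43957931068536, 'dist_coeffs': array([-0.03438653,  0.        ,  0.        ,  0.        ,  0.        ]), 'rvec': array([ 2.3787486 , -0.39140466,  0.17981523]), 'tvec': array([-0.47594628,  0.25356779,  0.97145528])}
```

View pics/top0.png

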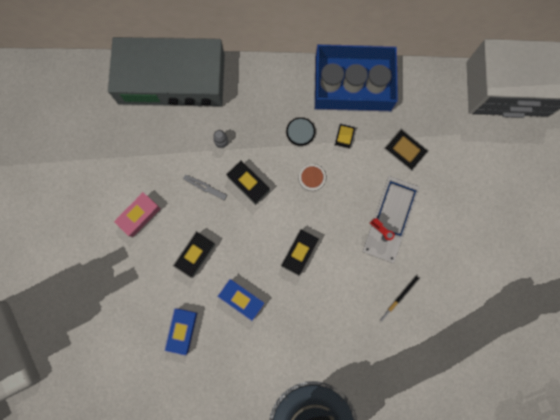

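View pics/side0.png

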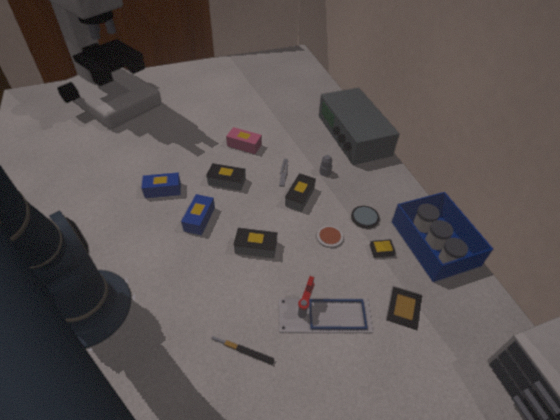

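The top view shows the black-lidded boxes at about (248,182), (195,254) and (300,251). The tray is at (395,210), with the red turnbutton at (381,229) at its lower end. Blue and pink look-alikes are also present.

```bash
cat > h.py <<'E'
import cv2, numpy as np
from bench import robot
def ray(n,px,z,c=None):
    c=c or robot.calibration(n)
    K=np.array([[c['fx'],0,c['cx']],[0,c['fy'],c['cy']],[0,0,1]])
    u=cv2.undistortPoints(np.float64(px).reshape(-1,1,2),K,c['dist_coeffs']).reshape(-1,2)
    R=cv2.Rodrigues(c['rvec'])[0]; o=-R.T@c['tvec']
    d=np.c_[u,np.ones(len(u))]@R
    return o+d*((z-o[2])/d[:,2])[:,None]
def blobs(mask,amin):
    n,l,st,ce=cv2.connectedComponentsWithStats(mask.astype(np.uint8))
    return [(ce[i],st[i,4],np.argwhere(l==i)[:,::-1]) for i in range(1,n) if st[i,4]>=amin]
def rect(pts,n,z):   # min-area rectangle in world plane: centre, long side, short side, long-axis angle
    w=ray(n,pts,z)[:,:2]
    r=cv2.minAreaRect(np.float32(w*1000)); b=cv2.boxPoints(r)
    e=[b[1]-b[0],b[2]-b[1]]; e.sort(key=np.linalg.norm)
    a=np.arctan2(e[1][1],e[1][0]); a=(a+np.pi/2)%np.pi-np.pi/2
    return np.round(r[0],1),np.round([np.linalg.norm(e[1]),np.linalg.norm(e[0])],1),round(float(np.degrees(a)),1)
def masks(im):
    h=cv2.cvtColor(im,cv2.COLOR_BGR2HSV); H,S,V=[h[...,i].astype(int) for i in range(3)]
    return dict(yellow=(H>15)&(H<32)&(S>150)&(V>110), red=((H<6)|(H>174))&(S>170)&(V>90),
                blue=(H>100)&(H<130)&(S>90)&(V>40), dark=(V<48)&(S<120))
E
python3 - <<'E'
from h import *
for n in ["top","side"]:
    im=cv2.imread(f"pics/{n}0.png"); m=masks(im); print(n)
    for k,z,a in [("yellow",.045,40),("red",.092,30),("blue",.014,60),("dark",.045,200)]:
        for ce,ar,p in blobs(m[k],a):
            print(k,ce.round(1),ar,*rect(p,n,z),"cent",(ray(n,[ce],z)[0,:2]*1000).round(1))
E
```

```text
top
yellow [344.9 134.6] 194 [770.3 -74.9] [44.9 33.6] -13.3 cent [770.2 -74.7]
yellow [247.5 180.5] 176 [635.8 186.4] [39.1 30.6] 46.0 cent [635.7 186.4]
yellow [135.1 213.3] 134 [539.  483.2] [35.5 25.3] -42.3 cent [539.4 483. ]
yellow [299.7 251.3] 184 [448.9  43.5] [41.  30.8] -27.9 cent [448.9  43.4]
yellow [193.  253.6] 186 [436.1 323.4] [40.5 31. ] -31.5 cent [436.2 323.3]
yellow [240.2 299.4] 125 [320.3 195.2] [33.8 24.1] 57.7 cent [320.4 195.2]
yellow [179.5 331.5] 120 [234.9 348.7] [33.  23.2] -11.5 cent [234.7 348.8]
red [379.7 226.9] 112 [ 509.1 -161.4] [57.6 16.4] 43.2 cent [ 512. -158.]
blue [356.3  77.1] 3524 [ 952.1 -110.8] [232.7 193.3] 89.7 cent [ 951.7 -111.2]
blue [241.  299.3] 683 [320.8 195.8] [112.   56.9] 56.7 cent [320.6 195.2]
blue [181.  331.2] 754 [233.7 351.2] [113.3  60. ] -10.7 cent [233.5 350.3]
dark [190.  101.2] 267 [858.1 347.1] [133.3  20.4] -88.9 cent [856.1 352.4]
dark [405.8 149.5] 347 [ 733.9 -241.2] [89.7 66.6] 50.7 cent [ 732.7 -240.6]
dark [248.3 182.4] 564 [632.2 185.5] [109.8  53.6] 45.8 cent [630.7 184.1]
dark [299.9 252.1] 531 [448.   42
[... 947 characters left out ...]
13.6]
dark [99.1 22.3] 459 [ 116.6 1559.9] [297.4 182.7] -76.0 cent [ 100.7 1582.6]
dark [108.7  59.7] 1877 [ 125.9 1182.9] [365.5 269. ] -65.0 cent [ 128.1 1170.2]
dark [68.4 92.2] 264 [-35.7 954.1] [131.   60.9] -73.4 cent [-35.  951.9]
dark [225.7 174.2] 305 [438.6 313. ] [113.3  61.5] -32.4 cent [436.3 309.2]
dark [ 57.9 305.5] 17178 [-93.3 119.3] [939.4 251.7] -65.9 cent [-49.2  -5.2]
dark [300.5 190. ] 297 [637.  178.1] [112.9  59.1] 47.1 cent [633.3 172.8]
dark [255.5 240.1] 384 [450.6  37.7] [107.5  58.7] -27.4 cent [449.6  34.7]
dark [405.  309.1] 478 [ 727.8 -267.8] [91.4 67.2] 50.7 cent [ 726.2 -272.8]
dark [522.5 379.4] 1804 [ 878.7 -508.3] [163.3  90.6] 90.0 cent [ 880.5 -500.4]
```

Run:
```python
from h import *
for n,(x0,x1,y0,y1),z in [("top",(355,425,170,265),.014),("side",(270,380,270,340),.014)]:
    im=cv2.imread(f"pics/{n}0.png"); h=cv2.cvtColor(im,cv2.COLOR_BGR2HSV).astype(int)
    m=(h[...,0]>95)&(h[...,0]<135)&(h[...,1]>75); k=np.zeros_like(m);k[y0:y1,x0:x1]=1
    for ce,ar,p in blobs(m&k,20): print(n,"blue",ce.round(1),ar,*rect(p,n,z))
    r=((h[...,0]<8)|(h[...,0]>172))&(h[...,1]>130)&k
    for ce,ar,p in blobs(r,15): print(n,"red",ce.round(1),ar,*rect(p,n,.062),*rect(p,n,.092))
    cr=im[y0:y1,x0:x1]; cv2.imwrite(f"pics/c{n}.png",cv2.resize(cr,None,fx=4,fy=4,interpolation=2))
a=cv2.imread("pics/ctop.png");b=cv2.imread("pics/cside.png")
c=np.zeros((max(a.shape[0],b.shape[0]),a.shape[1]+b.shape[1],3),np.uint8);c[:a.shape[0],:a.shape[1]]=a;c[:b.shape[0],a.shape[1]:]=b
cv2.imwrite("pics/crop.png",c)
```

```text
top blue [397.9 184.4] 23 [ 641.2 -228.1] [51.8  5.1] 74.6
top red [381.2 228.3] 170 [ 511.6 -170.7] [66.  24.5] 45.4 [ 507.5 -164.6] [64.5 24. ] 45.4
side blue [346.8 300.2] 37 [ 613.8 -191.3] [82.   8.1] -24.5
side blue [351.4 327.4] 56 [ 593.4 -260.8] [77.2  7.3] -15.1
side red [310.1 281.3] 40 [ 534.7 -137.8] [23.1 12.1] 67.6 [ 525.5 -154.1] [22.3 11.7] 67.6
side red [304.9 299.1] 102 [ 504.7 -177.6] [51.2 21.9] 62.3 [ 496.6 -192.4] [49.4 21.1] 62.3
```

View pics/crop.png

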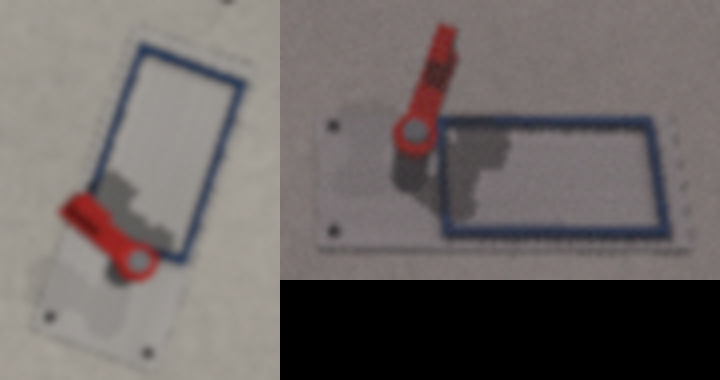

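The crop shows the blue bay frame's outer corners: top view (139,44),(246,82),(184,263), side view (160,118),(375,118),(390,238),(163,238). The grey pivot cap is at top (138,261) and side (136,131), and the tab's dark top is near top (85,208).

Run:
```python
from h import *
f=lambda P,o:(np.array(P,float)+.5)/4-.5+o
T=f([(139,44),(246,82),(184,263)],(355,170)); S=f([(160,118),(375,118),(390,238),(163,238)],(270,270))
t=ray("top",T,.014)*1000; s=ray("side",S,.014)*1000
print("top corners",t[:,:2].round(1),"ctr",((t[0]+t[2])/2)[:2].round(1), "side",s[:,:2].round(1),"ctr",s.mean(0)[:2].round(1))
for v,c in(("t",t),("s",s)): 
  for i in range(len(c)-1): d=c[i+1]-c[i]; print(v,i,np.linalg.norm(d).round(1),np.degrees(np.arctan2(d[1],d[0])).round(1))
print("pivot",ray("top",f([(138,261)],(355,170)),.064)*1000,ray("side",f([(136,131)],(270,270)),.064)*1000)
```

```text
top corners [[ 652.1 -201.5]
 [ 627.3 -275. ]
 [ 501.2 -230.4]] ctr [ 576.7 -215.9] side [[ 530.  -160.4]
 [ 657.4 -203.4]
 [ 629.3 -277.5]
 [ 501.9 -234.1]] ctr [ 579.7 -218.8]
t 0 77.6 -108.6
t 1 133.7 160.5
s 0 134.5 -18.6
s 1 79.2 -110.8
s 2 134.6 161.2
pivot [[ 495.57642412 -188.2363369    64.        ]] [[ 499.31924588 -188.04740747   64.        ]]
```

Bay centre is at about (578,-217) mm with yaw about -19.2°, and the pivot at (497,-188). The boxes are A (637,186) at 46°, B (450,43.5) at -27.5° and C (437,323) at -31.7°. I'll start with A.

```bash
cat > plan.py <<'E'
import sys
from h import *
from scipy.spatial.transform import Rotation as Ro
def yaw(): 
    R=Ro.from_quat(robot.sense()['orientation']).as_matrix(); return np.degrees(np.arctan2(R[1,0],R[0,0]))
def go(x,y,z,w,n=None):
    s=robot.sense(); p=s['eef_pos']; turn=w-yaw()
    a=np.radians(w); R=np.array([[np.cos(a),np.sin(a),0],[np.sin(a),-np.cos(a),0],[0,0,-1]])
    d=R.T@(np.array([x,y,z])/1000-p)/.15
    n=n or int(np.ceil(np.linalg.norm(d)/.37))
    print("t %.2f pos %s yaw %.1f j7 %.2f F %s"%(s['time'],(p*1000).round(1),yaw(),s['qpos'][6],s['contact_force'].round(2)))
    print("turn units",round(-turn/8,2),"then shift total",d.round(3),"=",n,"x",(d/n).round(3))
if __name__=="__main__": go(*[float(v) for v in sys.argv[1:5]],*[int(v) for v in sys.argv[5:]])
E
python3 plan.py 637 186 160 46
```

```text
t 0.10 pos [ 236.2 -631.8  221.6] yaw 20.5 j7 -0.08 F [-0.19  0.51  0.63]
turn units -3.19 then shift total [ 5.778 -1.865  0.411] = 17 x [ 0.34  -0.11   0.024]
```

Call:
{"method": "move_arm", "body": {"deltas": [[0,0,0,0,0,-1],[0,0,0,0,0,-1],[0,0,0,0,0,-1],[0,0,0,0,0,-0.19],[0.34,-0.11,0,0,0,0],[0.34,-0.11,0,0,0,0],[0.34,-0.11,0,0,0,0],[0.34,-0.11,0,0,0,0],[0.34,-0.11,0,0,0,0],[0.34,-0.11,0,0,0,0]], "fingers": -1}}

```text
time: 1.35
eef_pos: [0.3782, -0.3416, 0.2226]
orientation: [0.921, 0.39, 0.0, 0.0]
contact_force: [0.4, 0.5, -0.5]
grip_width: 1.001
finger_force: 0.0
```

Call:
{"method": "move_arm", "body": {"deltas": [[0.34,-0.11,0,0,0,0],[0.34,-0.11,0,0,0,0],[0.34,-0.11,0,0,0,0],[0.34,-0.11,0,0,0,0],[0.34,-0.11,0,0,0,0],[0.34,-0.11,0,0,0,0],[0.34,-0.11,0,0,0,0],[0.34,-0.11,0,0,0,0],[0.34,-0.11,0,0,0,0],[0.34,-0.11,0,0,0,0]]}}

```text
time: 2.6
eef_pos: [0.6137, 0.1395, 0.2223]
orientation: [0.921, 0.39, -0.0, 0.0]
contact_force: [0.9, -0.1, -0.3]
grip_width: 1.003
finger_force: 0.0
```

```bash
python3 plan.py 637 186 160 46
```

```text
t 2.60 pos [613.7 139.5 222.3] yaw 45.9 j7 -1.27 F [ 0.95 -0.07 -0.27]
turn units -0.01 then shift total [ 0.331 -0.103  0.415] = 2 x [ 0.165 -0.052  0.208]
```

Call:
{"method": "move_arm", "body": {"deltas": [[0.17,-0.05,0.2,0,0,0],[0.16,-0.05,0.2,0,0,0],[0,0,0.3,0,0,0],[0,0,0.3,0,0,0],[0,0,0.2,0,0,0],[0,0,0.1,0,0,0],[0,0,0.07,0,0,0],[0,0,0,0,0,0]]}}

```text
time: 3.6
eef_pos: [0.6369, 0.1843, 0.0172]
orientation: [0.921, 0.391, 0.0, 0.0]
contact_force: [0.5, 0.1, -0.3]
grip_width: 1.0
finger_force: 0.0
```

Call:
{"method": "move_arm", "body": {"deltas": [[0,0,0,0,0,0],[0,0,0,0,0,0],[0,0,0,0,0,0],[0,0,0,0,0,0],[0,0,0,0,0,0],[0,0,0,0,0,0]], "fingers": 1, "squeeze": 30}}

```text
time: 4.35
eef_pos: [0.6365, 0.1848, 0.0175]
orientation: [0.92, 0.391, 0.0, -0.0]
contact_force: [-2.0, 0.1, 4.1]
grip_width: 0.638
finger_force: 30.0
```

Call:
{"method": "move_arm", "body": {"deltas": [[0,0,-0.1,0,0,0],[0,0,-0.1,0,0,0],[0,0,-0.1,0,0,0],[0,0,0,0,0,0],[0,0,0,0,0,0],[0,0,0,0,0,0]]}}

```text
time: 5.1
eef_pos: [0.6362, 0.184, 0.0614]
orientation: [0.92, 0.391, -0.001, 0.0]
contact_force: [-0.6, -0.7, -2.3]
grip_width: 0.64
finger_force: 30.0
```

A reads about 2 N, so it is empty. I'll lower it back and release.

Call:
{"method": "move_arm", "body": {"deltas": [[0,0,0.1,0,0,0],[0,0,0.1,0,0,0],[0,0,0.06,0,0,0],[0,0,0.035,0,0,0],[0,0,0,0,0,0],[0,0,0,0,0,0]]}}

```text
time: 5.85
eef_pos: [0.6369, 0.1844, 0.0178]
orientation: [0.92, 0.391, 0.0, 0.0]
contact_force: [0.2, 0.5, -1.5]
grip_width: 0.636
finger_force: 30.0
```

Call:
{"method": "move_arm", "body": {"deltas": [[0,0,0,0,0,0],[0,0,0,0,0,0],[0,0,0,0,0,0],[0,0,-0.1,0,0,0],[0,0,-0.2,0,0,0],[0,0,-0.3,0,0,0],[0,0,-0.2,0,0,0]], "fingers": -1}}

```text
time: 6.72
eef_pos: [0.6376, 0.1849, 0.1413]
orientation: [0.92, 0.391, 0.002, 0.0]
contact_force: [-0.4, 0.4, -0.0]
grip_width: 0.999
finger_force: 0.0
```

```bash
python3 plan.py 437 323 130 148.3
```

```text
t 6.72 pos [637.6 184.9 141.3] yaw 46.0 j7 -1.37 F [-0.37  0.42 -0.05]
turn units -12.78 then shift total [1.621 0.081 0.075] = 5 x [0.324 0.016 0.015]
```

Call:
{"method": "move_arm", "body": {"deltas": [[0,0,0,0,0,-1],[0,0,0,0,0,-1],[0,0,0,0,0,-1],[0,0,0,0,0,-1],[0,0,0,0,0,-1],[0,0,0,0,0,-1],[0,0,0,0,0,-1],[0,0,0,0,0,-1],[0,0,0,0,0,-1],[0,0,0,0,0,-1]]}}

```text
time: 7.98
eef_pos: [0.637, 0.1842, 0.1391]
orientation: [0.452, 0.892, 0.0, 0.001]
contact_force: [-0.1, 0.0, 0.2]
grip_width: 0.995
finger_force: 0.0
```

Call:
{"method": "move_arm", "body": {"deltas": [[0,0,0,0,0,-1],[0,0,0,0,0,-1],[0,0,0,0,0,-0.78],[0.32,0.016,0,0,0,0],[0.32,0.016,0,0,0,0],[0.32,0.016,0,0,0,0],[0.32,0.016,0,0,0,0],[0.32,0.016,0,0,0,0],[0,0,0,0,0,0]]}}

```text
time: 9.1
eef_pos: [0.4355, 0.3237, 0.1395]
orientation: [0.27, 0.963, 0.001, 0.001]
contact_force: [0.5, 0.2, 1.0]
grip_width: 0.996
finger_force: 0.0
```

```bash
python3 plan.py 437 323 16 148.3
```

```text
t 9.10 pos [435.5 323.7 139.5] yaw 148.7 j7 -0.18 F [0.51 0.17 0.96]
turn units 0.05 then shift total [-0.011  0.001  0.824] = 3 x [-0.004  0.     0.275]
```

Call:
{"method": "move_arm", "body": {"deltas": [[0,0,0.25,0,0,0.05],[0,0,0.25,0,0,0],[0,0,0.2,0,0,0],[0,0,0.1,0,0,0],[0,0,0.02,0,0,0],[0,0,0,0,0,0]]}}

```text
time: 9.85
eef_pos: [0.4396, 0.3212, 0.0157]
orientation: [0.277, 0.961, 0.001, 0.001]
contact_force: [0.2, -0.0, 0.4]
grip_width: 0.998
finger_force: 0.0
```

Call:
{"method": "move_arm", "body": {"deltas": [[0,0,0,0,0,0],[0,0,0,0,0,0],[0,0,0,0,0,0],[0,0,0,0,0,0],[0,0,0,0,0,0],[0,0,0,0,0,0]], "fingers": 1, "squeeze": 30}}

```text
time: 10.6
eef_pos: [0.4396, 0.3216, 0.0152]
orientation: [0.277, 0.961, 0.001, 0.0]
contact_force: [2.2, 2.5, -0.6]
grip_width: 0.641
finger_force: 30.0
```

Call:
{"method": "move_arm", "body": {"deltas": [[0,0,-0.1,0,0,0],[0,0,-0.1,0,0,0],[0,0,-0.1,0,0,0],[0,0,0,0,0,0],[0,0,0,0,0,0],[0,0,0,0,0,0]]}}

```text
time: 11.35
eef_pos: [0.4386, 0.3203, 0.0592]
orientation: [0.277, 0.961, -0.001, -0.0]
contact_force: [0.2, -0.3, -5.4]
grip_width: 0.644
finger_force: 30.0
```

C reads 5.4 N, so it is the heavy one. I'll lift it and carry it to the tray.

Call:
{"method": "move_arm", "body": {"deltas": [[0,0,-0.2,0,0,0],[0,0,-0.2,0,0,0],[0,0,-0.2,0,0,0],[0,0,-0.2,0,0,0],[0,0,0,0,0,-0.8],[0,0,0,0,0,-0.8],[0,0,0,0,0,0]], "squeeze": 45}}

```text
time: 12.22
eef_pos: [0.4385, 0.3204, 0.1791]
orientation: [0.169, 0.986, -0.0, -0.001]
contact_force: [0.1, 0.3, -5.2]
grip_width: 0.635
finger_force: 45.0
```

```bash
python3 plan.py 581 -218 180 160.8 13
```

```text
t 12.22 pos [438.5 320.4 179.1] yaw 160.6 j7 0.05 F [ 0.05  0.35 -5.22]
turn units -0.03 then shift total [-2.078 -3.077 -0.006] = 13 x [-0.16  -0.237 -0.   ]
```

Call:
{"method": "move_arm", "body": {"deltas": [[-0.08,-0.12,0,0,0,0],[-0.16,-0.237,0,0,0,0],[-0.16,-0.237,0,0,0,0],[-0.16,-0.237,0,0,0,0],[-0.16,-0.237,0,0,0,0],[-0.16,-0.237,0,0,0,0],[-0.16,-0.237,0,0,0,0],[-0.16,-0.237,0,0,0,0],[-0.16,-0.237,0,0,0,0],[-0.16,-0.237,0,0,0,0]]}}

```text
time: 13.48
eef_pos: [0.5421, -0.075, 0.1795]
orientation: [0.169, 0.986, -0.0, -0.0]
contact_force: [1.5, 0.2, -5.4]
grip_width: 0.637
finger_force: 45.0
```

Call:
{"method": "move_arm", "body": {"deltas": [[-0.16,-0.237,0,0,0,0],[-0.16,-0.237,0,0,0,0],[-0.16,-0.237,0,0,0,0],[-0.08,-0.12,0,0,0,0],[0,0,0,0,0,0],[0,0,0,0,0,0]]}}

```text
time: 14.22
eef_pos: [0.5799, -0.2169, 0.1797]
orientation: [0.167, 0.986, 0.001, -0.0]
contact_force: [-0.6, 1.1, -5.9]
grip_width: 0.643
finger_force: 45.0
```

```bash
python3 plan.py 581 -218 110 160.8
python3 - <<'E'
from h import *
c=robot.calibration("wrist"); im=robot.camera("wrist"); cv2.imwrite("pics/w1.png",im)
np.save("w1.npy",c,allow_pickle=True)
m=masks(im)
for ce,ar,p in blobs(m['yellow'],60): print("y",ce.round(1),ar)
R=cv2.Rodrigues(c['rvec'])[0]; print(-R.T@c['tvec'],R[2])
E
```

```text
t 14.22 pos [ 579.9 -216.9  179.7] yaw 160.8 j7 1.03 F [-0.57  1.12 -5.88]
turn units -0.0 then shift total [-0.01  -0.004  0.465] = 2 x [-0.005 -0.002  0.232]
y [281.9 271.8] 3315
y [151.5 330.8] 99
y [282. 329.] 201
y [393.7 363.8] 3573
[ 0.50292233 -0.19082958  0.3403617 ] [ 0.2762294  -0.09563651 -0.95632159]
```

View pics/w1.png

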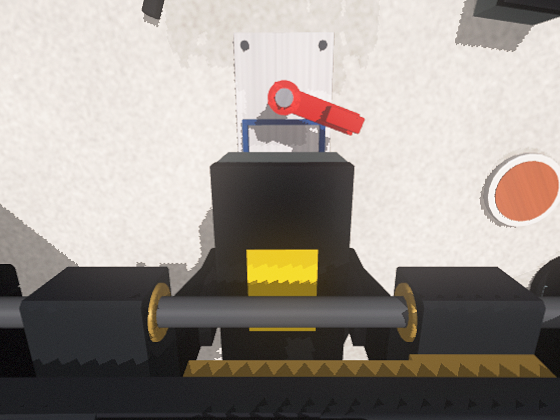

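The wrist view shows the pivot cap at (284,97), the bay's end-wall outer corners at (243,120) and (325,120), and the tab end at (355,124). The held box's top end edge runs from (211,166) to (353,166).

Run:
```python
from h import *
c=np.load("w1.npy",allow_pickle=True).item(); g=lambda p,z:(ray("wrist",p,z,c)*1000).round(1)[:,:2]
piv=g([(284,97)],.062); print("pivot",piv)
w=g([(243,120),(325,120)],.014);print("wall",w,w.mean(0),np.degrees(np.arctan2(*(w[0]-w[1])[::-1])))
h=g([(245,45),(323,45)],.005);print("holes",h,h.mean(0),np.degrees(np.arctan2(*(h[0]-h[1])[::-1])))
b=g([(211,166),(353,166)],.209);print("boxedge",b,b.mean(0),np.degrees(np.arctan2(*(b[0]-b[1])[::-1])),np.linalg.norm(b[0]-b[1]))
a=np.radians(-19.2);ex=np.array([np.cos(a),np.sin(a)])
print("bay ctr from pivot",piv+86*ex,"from wall",w.mean(0)+68*ex,"box ctr",b.mean(0)+55*ex)
im=cv2.imread("pics/w1.png");m=masks(im)['red']
for ce,ar,p in blobs(m,60): print("red",ce,ar,rect(p,"wrist",.092))
```

```text
pivot [[ 497.2 -186.9]]
wall [[ 502.8 -228.7]
 [ 527.9 -157.1]] [ 515.35 -192.9 ] -109.31855689893446
holes [[ 442.9 -204.6]
 [ 466.  -138.7]] [ 454.45 -171.65] -109.31715106656812
boxedge [[ 514.9 -224. ]
 [ 533.  -172.1]] [ 523.95 -198.05] -109.22609457289755 54.96562562183752
bay ctr from pivot [[ 578.41636784 -215.18253162]] from wall [ 579.56759318 -215.26293198] box ctr [ 575.89070036 -216.13766557]
red [317.76497696 110.05069124] 1519 (array([ 510.9, -167.7]), array([68.6, 21.5], dtype=float32), 57.4)
```

Call:
{"method": "move_arm", "body": {"deltas": [[-0.014,0.006,0.15,0,0,0],[0,0,0.2,0,0,0],[0,0,0.2,0,0,0],[0,0,0.2,0,0,0],[0,0,0.14,0,0,0],[0,0,0.08,0,0,0],[0,0,0.03,0,0,0],[0,0,0,0,0,0]]}}

```text
time: 15.28
eef_pos: [0.5829, -0.2189, 0.0303]
orientation: [0.168, 0.986, -0.0, 0.001]
contact_force: [-0.8, -0.7, -5.1]
grip_width: 0.635
finger_force: 45.0
```

Call:
{"method": "move_arm", "body": {"deltas": [[0.006,0.013,0.02,0,0,0],[0,0,0.02,0,0,0],[0,0,0.015,0,0,0],[0,0,0.01,0,0,0],[0,0,0,0,0,0],[0,0,0,0,0,0]]}}

```text
time: 16.02
eef_pos: [0.5822, -0.2169, 0.0202]
orientation: [0.168, 0.986, -0.0, 0.0]
contact_force: [0.1, -0.1, -3.8]
grip_width: 0.643
finger_force: 45.0
```

Call:
{"method": "move_arm", "body": {"deltas": [[0,0,0.006,0,0,0],[0,0,0.004,0,0,0],[0,0,0,0,0,0],[0,0,0,0,0,0]]}}

```text
time: 16.52
eef_pos: [0.5822, -0.2169, 0.0201]
orientation: [0.168, 0.986, -0.001, 0.0]
contact_force: [-4.9, -0.6, 7.6]
grip_width: 0.641
finger_force: 45.0
```

It has seated (contact +7.6 N). I'll release, rise and look.

Call:
{"method": "move_arm", "body": {"deltas": [[0,0,0,0,0,0],[0,0,0,0,0,0],[0,0,0,0,0,0],[0,0,-0.1,0,0,0],[0,0,-0.2,0,0,0],[0,0,-0.3,0,0,0],[0,0,-0.3,0,0,0],[0,0,-0.1,0,0,0],[0,0,0,0,0,0]], "fingers": -1}}

```text
time: 17.65
eef_pos: [0.5826, -0.2168, 0.1697]
orientation: [0.168, 0.986, -0.0, 0.001]
contact_force: [0.2, -0.7, -0.2]
grip_width: 1.003
finger_force: 0.0
```

```bash
python3 plan.py 523 -149 150 55
python3 - <<'E'
from h import *
c=robot.calibration("wrist"); im=robot.camera("wrist"); cv2.imwrite("pics/w2.png",im)
np.save("w2.npy",c,allow_pickle=True)
for ce,ar,p in blobs(masks(im)['red'],60): print("red",ce,ar)
E
```

```text
t 17.65 pos [ 582.6 -216.8  169.7] yaw 160.7 j7 1.02 F [ 0.18 -0.71 -0.2 ]
turn units 13.21 then shift total [ 0.143 -0.585  0.131] = 2 x [ 0.071 -0.292  0.066]
red [315.09924893 104.16255365] 1864
```

View pics/w2.png

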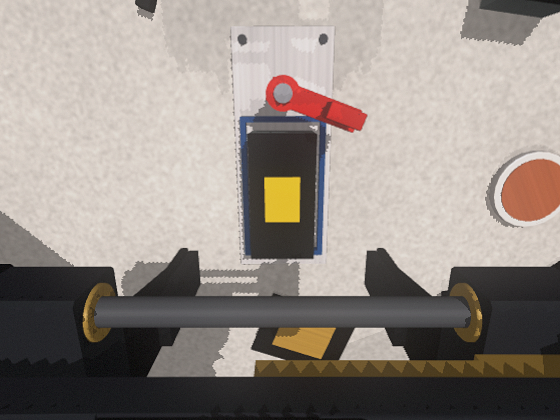

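The box sits flat inside the bay walls with its lid edge near (281,130). The tab's top is at about (349,115), and the bar runs from the pivot (283,93) to the right.

Run:
```python
from h import *
c=np.load("w2.npy",allow_pickle=True).item(); g=lambda p,z:(ray("wrist",p,z,c)*1000).round(1)[:,:2]
im=cv2.imread("pics/w2.png"); cv2.imwrite("pics/w2c.png",cv2.resize(im[70:145,255:380],None,fx=6,fy=6,interpolation=2))
P=g([(283,93)],.062)[0];print(P)
for q in [(349,115),(349,120),(345,118),(355,118)]:
  t=g([q],.092)[0];d=t-P;print(q,t,np.hypot(*d),np.degrees(np.arctan2(d[1],d[0])))
```

```text
[ 497.6 -186.9]
(349, 115) [ 526.3 -150. ] 46.74719242906462 52.125016348901866
(349, 120) [ 529.5 -150.9] 48.09999999999999 48.45549063590836
(345, 118) [ 527.3 -153.1] 44.994777474724735 48.694284543615524
(355, 118) [ 529.6 -146.8] 51.303118813577015 51.40995826182575
```

View pics/w2c.png

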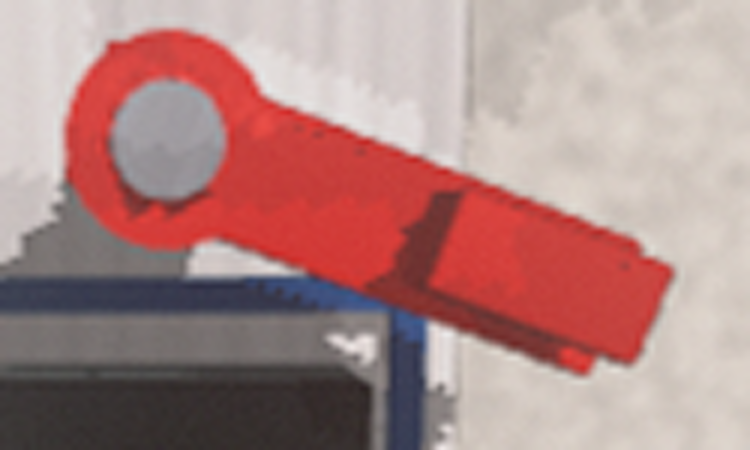

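Call:
{"method": "move_arm", "body": {"deltas": [[0,0,0,0,0,1],[0,0,0,0,0,1],[0,0,0,0,0,1],[0,0,0,0,0,1],[0,0,0,0,0,1],[0,0,0,0,0,1],[0,0,0,0,0,1],[0,0,0,0,0,1],[0,0,0,0,0,1],[0,0,0,0,0,1]], "fingers": -0.2}}

```text
time: 18.95
eef_pos: [0.5808, -0.2168, 0.1662]
orientation: [0.764, 0.645, -0.001, -0.002]
contact_force: [-0.1, -0.0, 0.1]
grip_width: 0.604
finger_force: 0.0
```

Call:
{"method": "move_arm", "body": {"deltas": [[0,0,0,0,0,1],[0,0,0,0,0,1],[0,0,0,0,0,1],[0,0,0,0,0,0.7],[0,0,0,0,0,0]]}}

```text
time: 19.58
eef_pos: [0.581, -0.2167, 0.1667]
orientation: [0.902, 0.432, -0.001, -0.001]
contact_force: [0.6, 0.3, -0.2]
grip_width: 0.598
finger_force: 0.0
```

```bash
python3 plan.py 526.5 -151.5 70 51
```

```text
t 19.57 pos [ 581.  -216.7  166.7] yaw 51.1 j7 -0.66 F [ 0.64  0.3  -0.19]
turn units 0.02 then shift total [ 0.109 -0.556  0.644] = 3 x [ 0.036 -0.185  0.215]
```

Call:
{"method": "move_arm", "body": {"deltas": [[0.036,-0.185,0,0,0,0],[0.036,-0.185,0,0,0,0],[0.036,-0.185,0,0,0,0],[0,0,0.2,0,0,0],[0,0,0.2,0,0,0],[0,0,0.15,0,0,0],[0,0,0.09,0,0,0],[0,0,0,0,0,0]]}}

```text
time: 20.58
eef_pos: [0.5268, -0.1517, 0.0714]
orientation: [0.902, 0.431, -0.001, -0.001]
contact_force: [0.0, 0.1, 0.1]
grip_width: 0.602
finger_force: 0.0
```

Call:
{"method": "move_arm", "body": {"deltas": [[0,0,0,0,0,0],[0,0,0,0,0,0],[0,0,0,0,0,0],[0,0,0,0,0,0],[0,0,0,0,0,0],[0,0,0,0,0,0]], "fingers": 1, "squeeze": 8}}

```text
time: 21.32
eef_pos: [0.5274, -0.1516, 0.0727]
orientation: [0.902, 0.431, -0.0, -0.0]
contact_force: [-0.6, 1.6, 2.2]
grip_width: 0.136
finger_force: 8.0
```

```bash
python3 plan.py 526.5 -151.5 70 51
python3 - <<'E'
# arc steps about the pivot, tool x radial: turn +1 unit (8 deg) per row, row shift applied before the turn, in tool axes
import numpy as np
r=46.;a=np.radians(8);print("chord in pre-turn axes", (r*(np.cos(a)-1)/150).round(4),(r*np.sin(a)/150).round(4))
E
```

```text
t 21.32 pos [ 527.4 -151.6   72.7] yaw 51.1 j7 -0.82 F [-0.55  1.64  2.19]
turn units 0.01 then shift total [-0.003 -0.005  0.018] = 1 x [-0.003 -0.005  0.018]
chord in pre-turn axes -0.003 0.0427
```

Call:
{"method": "move_arm", "body": {"deltas": [[-0.0007,0.0214,0,0,0,0.5],[-0.0007,0.0214,0,0,0,0.5],[-0.0007,0.0214,0,0,0,0.5],[-0.0007,0.0214,0,0,0,0.5],[-0.0007,0.0214,0,0,0,0.5],[-0.0007,0.0214,0,0,0,0.5],[-0.0007,0.0214,0,0,0,0.5],[-0.0007,0.0214,0,0,0,0.5],[0,0,0,0,0,0]]}}

```text
time: 22.45
eef_pos: [0.5417, -0.1725, 0.0726]
orientation: [0.986, 0.166, -0.001, -0.0]
contact_force: [-2.6, 0.6, 3.4]
grip_width: 0.138
finger_force: 8.0
```

```bash
python3 - <<'E'
from plan import *
p=robot.sense()['eef_pos']*1000;d=p[:2]-[497.5,-187.3];print(p,yaw(),np.hypot(*d),np.degrees(np.arctan2(d[1],d[0])),robot.sense()['contact_force'],robot.sense()['grip_width'])
E
python3 plan.py 540.9 -202.5 71 -19.3
```

```text
[ 541.67381558 -172.48032085   72.64382653] 19.086923120527377 46.593442379961616 18.545861441040547 [-2.56294879  0.58265587  3.36381975] 0.1383444011658969
t 22.45 pos [ 541.7 -172.5   72.6] yaw 19.1 j7 -1.26 F [-2.56  0.58  3.36]
turn units 4.8 then shift total [0.061 0.191 0.011] = 1 x [0.061 0.191 0.011]
```

Call:
{"method": "move_arm", "body": {"deltas": [[-0.0007,0.0214,0,0,0,0.5],[-0.0007,0.0214,0,0,0,0.5],[-0.0007,0.0214,0,0,0,0.5],[-0.0007,0.0214,0,0,0,0.5],[-0.0007,0.0214,0,0,0,0.5],[-0.0007,0.0214,0,0,0,0.5],[-0.0007,0.0214,0,0,0,0.5],[-0.0007,0.0214,0,0,0,0.5],[-0.0007,0.0214,0,0,0,0.5],[0,0,0,0,0,0]]}}

```text
time: 23.7
eef_pos: [0.5419, -0.2005, 0.0726]
orientation: [0.989, -0.146, -0.001, -0.0]
contact_force: [-3.3, 2.7, 5.4]
grip_width: 0.136
finger_force: 8.0
```

Call:
{"method": "move_arm", "body": {"deltas": [[0,0.013,0,0,0,0.3],[0,0.01,0,0,0,0.05],[0,0.01,0,0,0,0],[0,0,0,0,0,0],[0,0,0,0,0,0]]}}

```text
time: 24.32
eef_pos: [0.5414, -0.202, 0.0726]
orientation: [0.986, -0.169, -0.001, -0.002]
contact_force: [-2.4, 7.0, 4.8]
grip_width: 0.131
finger_force: 8.0
```

```bash
python3 plan.py 540.9 -202.5 71 -19.3
```

```text
t 24.32 pos [ 541.4 -202.    72.6] yaw -19.4 j7 -1.77 F [-2.38  7.03  4.83]
turn units -0.02 then shift total [-0.002  0.004  0.01 ] = 1 x [-0.002  0.004  0.01 ]
```

Call:
{"method": "move_arm", "body": {"deltas": [[0,0.01,0,0,0,0],[0,0.01,0,0,0,0],[0,0,0,0,0,0]]}}

```text
time: 24.7
eef_pos: [0.5414, -0.2021, 0.0726]
orientation: [0.986, -0.168, -0.0, -0.003]
contact_force: [-1.3, 12.9, 4.9]
grip_width: 0.135
finger_force: 8.0
```

It is at the stop: 12.9 N and no further motion. I'll release and rise.

Call:
{"method": "move_arm", "body": {"deltas": [[0,0,0,0,0,0],[0,0,0,0,0,0],[0,0,0,0,0,0],[0,-0.02,0,0,0,0],[0,0,-0.1,0,0,0],[0,0,-0.2,0,0,0],[0,0,-0.3,0,0,0],[0,0,-0.3,0,0,0],[-0.3,0,-0.1,0,0,0],[-0.2,0,0,0,0,0]], "fingers": -0.2}}

```text
time: 25.95
eef_pos: [0.4705, -0.1802, 0.2253]
orientation: [0.985, -0.171, 0.002, 0.001]
contact_force: [-0.7, -0.0, -0.8]
grip_width: 0.601
finger_force: 0.0
```

Run:
```python
from h import *
s=robot.sense();print(s['time'],s['eef_pos'],s['contact_force'])
ims=[cv2.resize(robot.camera(n),(400,300),interpolation=3) for n in("top","side")]
w=robot.camera("wrist");t=robot.camera("side")[250:350,250:400]
cv2.imwrite("pics/fin.png",np.vstack([np.hstack(ims),np.hstack([cv2.resize(w,(400,300)),cv2.resize(t,(400,300))])]))
```

```text
25.95 [ 0.47047032 -0.18024922  0.22528183] [-0.67513253 -0.03211392 -0.76194309]
```

View pics/fin.png

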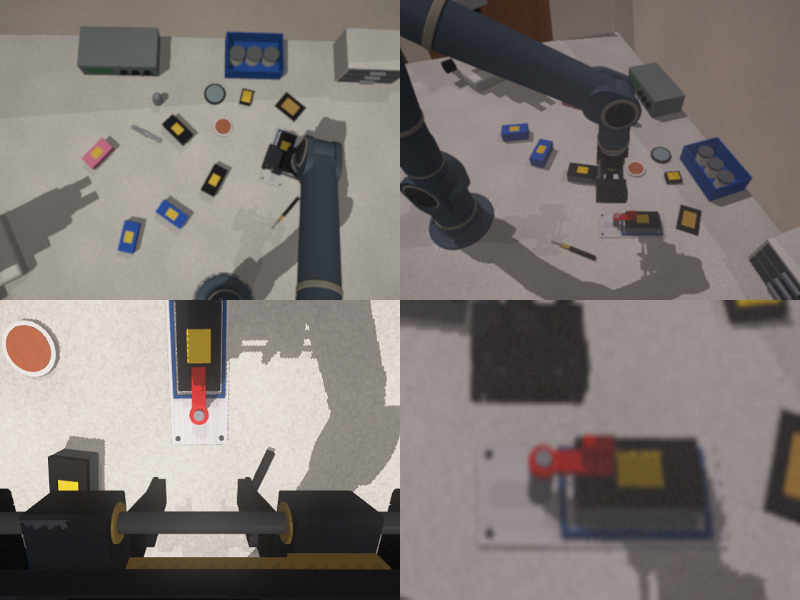

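The final views show the box flat in the bay, and the red bar straight along it over its end (wrist panel 199,390). The two empty boxes and the other items are in place.

```bash
python3 -c "
from bench import robot
print(robot.sign_off())"
```

```text
the job is handed in; nothing more can be done
None
```

The heavy box (about 5.4 N when lifted, against about 2 N for the one empty box I lifted) is seated flat in the bay with the red turnbutton turned to its stop over it; both empty boxes still stand on the bench, and the job was handed in at about 26 s.

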